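# Close the split spout mould and lock it

## Robot

A 6-joint arm with a two-finger parallel gripper is mounted at the origin on the work surface. World frame = base frame: x ahead of the robot, y to its left, z up, the work surface at z = 0. Lengths are in m, angles in rad, forces in N, time in s.
With the tool pointing down it reaches from about 0.3 to 0.875 m from the base axis. Payload 6.4 kg.
Tool frame: the origin (TCP) lies between the finger pads; the fingertips stand 25 mm ahead of it and the grasp point (between the pads) lies 6 mm ahead of it; z points along the fingers, y is the line along which they close (so a half turn about z gives the same grasp; the last joint's range is limited). The gripper opens to 88 mm and grips with 3 to 60 N. Pads are 18 mm wide; open, the fingers measure 123 mm over their backs; the gripper's body (75 mm by 187 mm) begins 45 mm behind the grasp point.
Start: joints at [1.005, 0.181, 1.607, -0, 1.354, -0.206], TCP at [0.202, 0.538, 0.264] pointing down, gripper open.
Joint ranges: [-2.99, 2.99], [-0.89, 2.07], [0.3, 2.58], [-1.14, 4.28], [0, 2.63], [-3.12, 3.12]. Speed limits (rad/s): [2.57, 2.57, 3.01, 3.14, 3.14, 3.14].

## Interface

Orientations are given as a unit quaternion [w, x, y, z].
In Python, from bench import sense, snapshot, job_done gives the robot as it stands. The module is installed in compiled form; this text tells all that it offers.
- The arm moves only by the shell command python3 -m jog 'ROWS'. ROWS is JSON, a list of rows, each an object with "delta_pos": the shift along the tool's x, y, z scaled (see below), a list of three; "delta_rot": the turn, a rotation vector about the tool's x, y, z scaled (see below), a list of three; "gripper": the opening, from -1 (shut) to 1 (fully open). A call has 1 to 12 rows; each row is the pose to reach, as a shift and turn from the pose commanded when the call began, along the tool's axes at that moment; what a row does not reach only later rows make up. The controller multiplies each number of a shift by 0.15 m and each number of a turn by 45 degrees. A row lasts 1/12 s, in which the tool goes at most 41.7 mm and 7.16 degrees, less where a joint would pass 70% of its speed; a pose out of reach is approached as far as the arm can. A call with a number of a shift or a turn outside -1 to 1 is refused whole. A call with a gripper value outside its range is refused whole. The fingers move at their own pace and stop on an object; the grip force is fixed at half the most. Time passes only in rows, so rows that repeat a pose let the fingers close. It gives the time, the measured TCP pose, the force, the opening and the grip force at its end, in the units of the state.
- sense(): the state, without advancing time (a new reading comes with each control period).
- snapshot(name): name is "side" or "top"; returns a dict with "frame" (420x560x3 uint8, red, green, blue), "K" (3x3 intrinsics, pixels), "eye" and "rotation" of the camera in the world. Camera axes: x right, y down, z forward; pixel columns grow to the right and rows downward; lengths in m; the calibration is good to about 2 mm. A picture is of the moment at which its call begins. There is no depth.
- job_done(): hands the job in; it is judged then, once.
The state is a dict: "t": time; "qpos": joint angles; "joint_vel": joint speeds; "effort": joint torques, N m; "eef_pos": TCP position; "orientation": TCP orientation; "wrist_force": force on the tool from outside, world axes, zero at the start; "ft_torque": the same for the moment, N m; "gripper_width": opening from 0.0 (shut) to 1.0 (fully open); "grip_force": force on a finger pad.
Only numpy, scipy, OpenCV 4.12 (cv2) and the standard library are available. Lean on these libraries where they do the work, as an engineer would, in place of code of your own. Each camera call takes 0.05 s, during which the arm holds its last target. There are 200 camera calls.

## Task

The fixture holds the lower half of a split spout mould beside the keeper's pivot post. Find its original upper half, by matching notches and painted marks, and put it on fully home, painted ends together, then let go of it. Only then draw the red safety bolt right back and swing the yellow keeper bar all the way across the closed mould, leaving the other upper half and the other things on the bench where they are.

Things in the scene. Friction and masses are not known exactly. Their poses are not given: they have to be found in the camera images.
- fixture: green fixed base plate, 10 mm thick. Origin on the bench at the press station; the plate spans x -82 to 132, y -132 to 168 mm. Two stations for lower halves, long axis along the fixture's x: press station at (0, 0), parking station at (0, 130) mm; which lower half is in which varies.
- press_seat (a point): centre of the press station, on top of the plate (10 mm above the bench): the lower half standing here is the one to close.
- lower_a: lower mould half, fixed at either station of the fixture: aluminium, 120 x 50 x 30 mm (x, y, z), origin at its underside's centre. One red bar painted across its top near the +x end. Two brass lugs, 14 mm across, tapered, stand 14 mm above the top: at x = +51, y = 0 and x = -51, y = +11 mm. Original partner: cap_a; seated, its underside is 30 mm above this one's.
- lower_b: lower mould half, fixed at either station of the fixture: aluminium, 120 x 50 x 30 mm (x, y, z), origin at its underside's centre. Two red bars painted across its top near the +x end. Two brass lugs, 14 mm across, tapered, stand 14 mm above the top: at x = +51, y = 0 and x = -51, y = -11 mm. Original partner: cap_b; seated, its underside is 30 mm above this one's.
- cap_a: upper mould half, loose, 0.4 to 0.8 kg, parting face down: aluminium, 120 x 50 x 40 mm (x, y, z; grip across y), origin at its underside's centre. One red bar painted across its top near the +x end. A notch 18 mm wide and deep, through its full height, in each end: at +x on y = 0, at -x on y = +11 mm. Fits only lower_a, +x ends together, 2 mm play; else it rides 14 mm up on the lugs.
- cap_b: upper mould half, loose, 0.4 to 0.8 kg, parting face down: aluminium, 120 x 50 x 40 mm (x, y, z; grip across y), origin at its underside's centre. Two red bars painted across its top near the +x end. A notch 18 mm wide and deep, through its full height, in each end: at +x on y = 0, at -x on y = -11 mm. Fits only lower_b, +x ends together, 2 mm play; else it rides 14 mm up on the lugs.
- lower_a_face (a point): centre of the top (parting) face of lower_a, without the lugs, 40 mm above the bench.
- lower_b_face (a point): centre of the top (parting) face of lower_b, without the lugs, 40 mm above the bench.
- bolt (a joint): travel of the safety bolt, m: 0 = shut (tongue through the staple on the side of the keeper bar, which it blocks), 0.04 = fully drawn, towards the fixture's -x. The staple is clear from about 0.02; draw it to the stop. Stays where left; about 3 N.
- bolt_knob (a point): on the axis of the bolt's red upright knob (18 mm in diameter), 117 mm above the bench; the knob runs from 93 to 137 mm above the bench. Moves with the bolt.
- keeper (a joint): angle of the yellow keeper bar, rad: 0 = parked along the fixture's +x, 1.57 = closed, along the fixture's +y, across the mould (anticlockwise from above). Stays where left; about 1 N at the handle. The bar is 24 mm wide, 83 to 95 mm above the bench, 140 mm long; it passes 3 mm above a fully seated upper half and is stopped by one not home.
- keeper_handle (a point): on the axis of the bar's black upright handle (22 mm in diameter, from 95 to 140 mm above the bench), 125 mm from the pivot, 118 mm above the bench. Moves with the bar.
- pivot (a point): on the vertical pivot axis of the keeper bar, at the bar's top face 95 mm above the bench; at (0, -85) mm in the fixture frame.
- driver: bystander: screwdriver lying on the bench to the right of the fixture, along x; origin near its middle, on its underside.
- flask: bystander: dark red drinking bottle, 66 mm in diameter, 190 mm tall, upright; origin at the centre of its underside.
- spool: bystander: red thread spool, 60 mm in diameter, 70 mm tall, upright; origin at the centre of its underside.
Not all that is in view belongs to the job. Leave any brown look-alike of the cap_a alone. Leave any black look-alike of the cap_b alone.

How it is judged:
By the outcome, as a careful person would: the job done as asked, in the order asked, and still so for the second after the job is handed in, with the robot touching nothing.
It also fails if it takes over 66 s, if anything falls off the work surface, if the arm or the gripper's body presses on something with over 40 N, if the wrist force passes 120 N, or if a joint passes its speed limit or range.

## Working session

There is one attempt and no reset: what is moved stays moved. The work goes in short steps, Python scripts to look and compute and a shell command to move; the robot and the scene stay as the last step left them, time stands still between calls to the robot, and variables do not carry over. Pictures are saved under pics/ and viewed, at most 10 in all, crops included, and the job is handed in when it is done.

```bash
mkdir -p pics; cat > h.py <<'E'
import numpy as np, cv2
from bench import sense, snapshot, job_done
def save(cam,name,crop=None,scale=1):
    s=snapshot(cam); f=s["frame"]
    if crop: f=f[crop[1]:crop[3],crop[0]:crop[2]]
    if scale!=1: f=cv2.resize(f,None,fx=scale,fy=scale,interpolation=cv2.INTER_CUBIC)
    cv2.imwrite("pics/"+name,cv2.cvtColor(f,cv2.COLOR_RGB2BGR)); return s
def px2w(s,u,v,z):
    d=np.array(s["rotation"])@np.linalg.inv(s["K"])@np.array([u,v,1.]); e=np.array(s["eye"])
    return e+d*(z-e[2])/d[2]
def w2px(s,p):
    c=np.array(s["K"])@(np.array(s["rotation"]).T@(np.array(p)-np.array(s["eye"]))); return c[:2]/c[2]
E
python3 - <<'E'
from h import *
s=save("top","top1.png",scale=1.4); print(s["eye"],s["rotation"],s["K"])
s=save("side","side1.png",scale=1.4); print(s["eye"],s["rotation"])
print(sense())
E
```

```text
[0.24969764 0.10828098 1.51687768] [ 0.05949079 -0.699651    0.70899655 -0.06536988] [[439.10901759   0.         287.6816602 ]
 [  0.         439.10901759 221.35398478]
 [  0.           0.           1.        ]]
[-0.07332913 -0.58452187  0.8275221 ] [-0.40567376  0.85094194 -0.29923295  0.14760168]
{'t': 0.1, 'qpos': array([ 1.00467042e+00,  1.81462640e-01,  1.60786700e+00,  4.84438913e-05,
        1.35378848e+00, -2.06299535e-01]), 'joint_vel': array([-0.00021103, -0.00204415, -0.00499156,  0.00032889, -0.00075606,
        0.00141463]), 'effort': array([ 1.65392292e-03, -4.34813976e+01, -3.42697334e+01,  7.03451782e-02,
        3.39766731e-02, -1.00672025e-05]), 'eef_pos': array([0.20220422, 0.53782438, 0.26292233]), 'orientation': array([-3.09216342e-04,  1.78949259e-01,  9.83858008e-01, -6.97643511e-04]), 'wrist_force': array([-0.30468641,  0.23415181,  0.06103458]), 'ft_torque': array([-0.01343376,  0.03505661,  0.0255    ]), 'grip_force': 0.0, 'gripper_width': 0.9996998995239745}
```

View pics/top1.png

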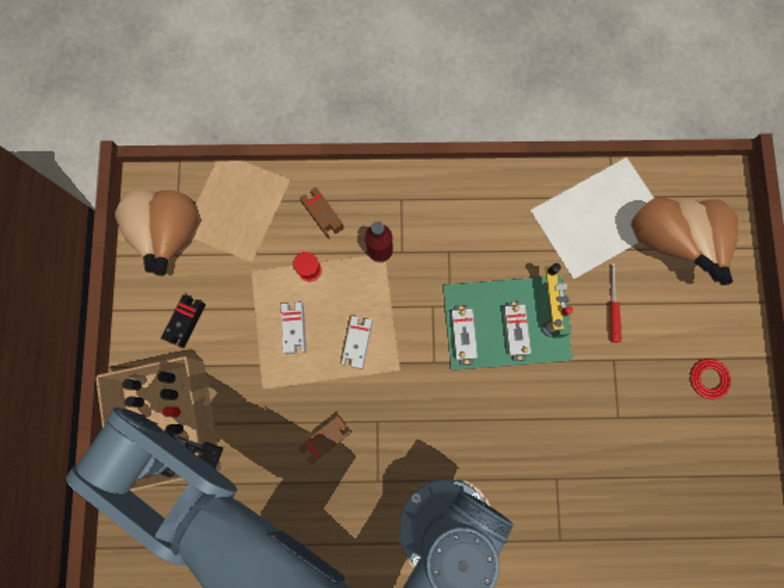

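View pics/side1.png

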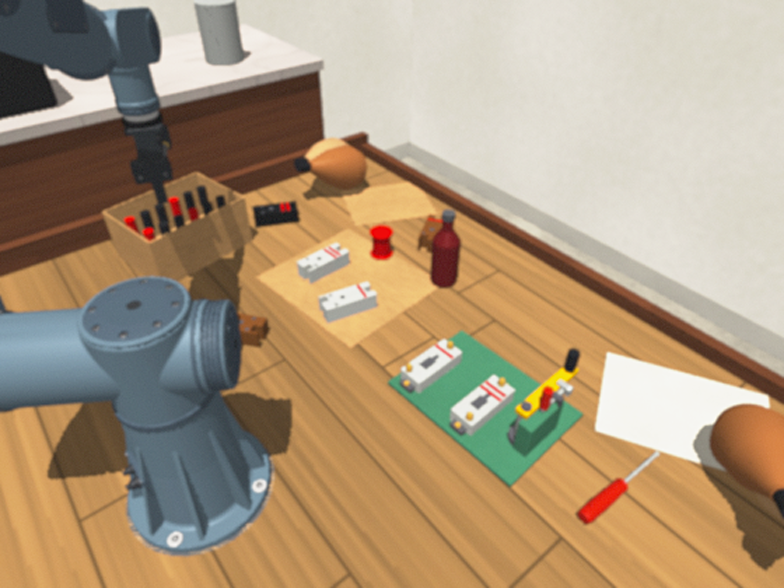

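The top view shows the station beside the pivot post at (516,330), and its lower half has two bars, so it is lower_b. The candidates for the upper half are:
- aluminium with two bars at (291,328)
- aluminium with one bar at (356,342)
- black look-alike at (183,320)
- brown look-alikes at (321,212) and (326,438)

The two-bar aluminium one fits. I'll confirm it in a crop.

```bash
python3 - <<'E'
from h import *
s=snapshot("top"); f=cv2.cvtColor(s["frame"],cv2.COLOR_RGB2BGR)
a=cv2.resize(f[205:270,185:285],None,fx=5.5,fy=5.5,interpolation=cv2.INTER_CUBIC)
b=cv2.resize(f[180:270,310:415],None,fx=5.5,fy=5.5,interpolation=cv2.INTER_CUBIC)
cv2.imwrite("pics/capcrop.png",a); cv2.imwrite("pics/fixcrop.png",b)
E
```

```text
(no output)
```

View pics/capcrop.png

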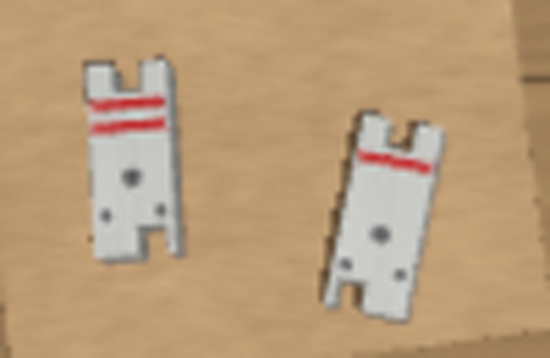

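View pics/fixcrop.png

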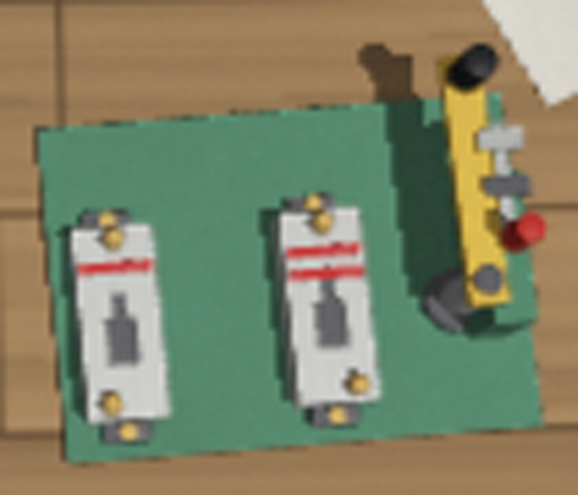

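The crop shows the left cap with two bars at (128,115) and its far notch on the -y side at (152,240), so it is cap_b. The press-station lower_b has two bars at (325,262) and a lug on the -y side at (357,383), so they match. Next I measure both, plus the knob and handle.

```bash
cat >> h.py <<'E'
def rect(s,box,z,thr=165,dbg=False):
    x0,y0,x1,y1=box; k=6
    f=cv2.resize(s["frame"][y0:y1,x0:x1],None,fx=k,fy=k,interpolation=cv2.INTER_CUBIC).astype(int)
    r,g,b=f[...,0],f[...,1],f[...,2]
    m=(((f.min(2)>thr)&(f.max(2)-f.min(2)<30))|((r>140)&(g<120)&(b<120))).astype(np.uint8)
    m=cv2.morphologyEx(m,cv2.MORPH_CLOSE,np.ones((9,9)))
    n,l,st,_=cv2.connectedComponentsWithStats(m); i=1+np.argmax(st[1:,4])
    v,u=np.where(l==i)
    w=np.array([px2w(s,(a+.5)/k-.5+x0,(c+.5)/k-.5+y0,z)[:2] for a,c in zip(u[::2],v[::2])])
    (cx,cy),(a,b2),th=cv2.minAreaRect((w*1000).astype(np.float32))
    if a<b2: a,b2,th=b2,a,th+90
    th=(th+90)%180-90
    return np.round([cx,cy,a,b2,th],1)
E
python3 - <<'E'
from h import *
s=snapshot("top")
for t in (150,165,180):
  print("cap_b",rect(s,(195,210,222,258),.04,t),"cap_a",rect(s,(240,220,270,268),.04,t))
  print("press",rect(s,(357,212,382,257),.04,t),"park",rect(s,(320,215,345,260),.04,t))
def mk(u,v): return 310+u/5.5,180+v/5.5
for n,(u,v),z in (("handle top",(482,60),.14),("knob top",(530,228),.137),("pivot",(488,278),.095),
  ("lug+",(318,218),.054),("lug-",(360,380),.054),("plateTL",(36,130),.01),("plateBL",(66,462),.01),("plateBR",(542,425),.01)):
  print(n,px2w(s,*mk(u,v),z).round(4))
E
```

```text
Traceback (most recent call last):
  File "h.py", line 21, in rect
    w=np.array([px2w(s,(a+.5)/k-.5+x0,(c+.5)/k-.5+y0,z)[:2] for a,c in zip(u[::2],v[::2])])
                ~~~~^^^^^^^^^^^^^^^^^^^^^^^^^^^^^^^^^^^
  File "h.py", line 9, in px2w
    d=np.array(s["rotation"])@np.linalg.inv(s["K"])@np.array([u,v,1.]); e=np.array(s["eye"])
      ~~~~~~~~~~~~~~~~~~~~~~~^~~~~~~~~~~~~~~~~~~~~~
ValueError: matmul: Input operand 1 has a mismatch in its core dimension 0, with gufunc signature (n?,k),(k,m?)->(n?,m?) (size 3 is different from 4)
```

```bash
sed -i 's/^import numpy.*/&\nfrom scipy.spatial.transform import Rotation as R\ndef RM(s): return R.from_quat(s["rotation"],scalar_first=True).as_matrix()/; s/np.array(s\["rotation"\])/RM(s)/g' h.py
python3 - <<'E'
from h import *
s=snapshot("top")
for t in (150,165,180):
  print("cap_b",rect(s,(195,210,222,258),.04,t),"cap_a",rect(s,(240,220,270,268),.04,t))
  print("press",rect(s,(357,212,382,257),.04,t),"park",rect(s,(320,215,345,260),.04,t))
def mk(u,v): return 310+u/5.5,180+v/5.5
for n,(u,v),z in (("handle top",(482,60),.14),("knob top",(530,228),.137),("pivot",(488,278),.095),
  ("lug+",(318,218),.054),("lug-",(360,380),.054),("plateTL",(36,130),.01),("plateBL",(66,462),.01),("plateBR",(542,425),.01)):
  print(n,px2w(s,*mk(u,v),z).round(4))
E
```

```text
cap_b [476.9 364.9 124.1  53.1   3.7] cap_a [439.2 210.8 122.7  58.8 -12. ]
press [ 462.9 -183.5  121.8   51.1    3.8] park [454.1 -53.9 121.2  50.8   3.9]
cap_b [477.3 365.4 123.3  52.    3.7] cap_a [439.7 211.2 122.2  57.6 -11.7]
press [ 463.  -183.1  121.7   49.9    4.4] park [453.9 -53.7 120.4  50.1   3.9]
cap_b [477.6 366.  122.5  51.    3.7] cap_a [438.5 212.  118.   56.8 -11.6]
press [ 462.3 -183.3  119.1   49.1    3.8] park [453.9 -53.6 119.2  48.8   3.9]
handle top [ 0.5911 -0.2616  0.14  ]
knob top [ 0.4911 -0.2845  0.137 ]
pivot [ 0.4684 -0.2695  0.095 ]
lug+ [ 0.5135 -0.1776  0.054 ]
lug- [ 0.4129 -0.1986  0.054 ]
plateTL [ 0.5808 -0.0085  0.01  ]
plateBL [ 0.3689 -0.0218  0.01  ]
plateBR [ 0.388  -0.3205  0.01  ]
```

```bash
cat >> h.py <<'E'
def go(p,yaw=None):
    "print scaled shift/turn from the present pose to TCP p, pointing down, tool x at yaw (deg)"
    s=sense(); q=R.from_quat(s["orientation"],scalar_first=True)
    d=q.inv().apply(np.array(p)-s["eef_pos"])/.15
    out=[d.round(3)]
    if yaw is not None:
        a=np.radians(yaw); T=np.array([[np.cos(a),np.sin(a),0],[np.sin(a),-np.cos(a),0],[0,0,-1]])
        out.append((q.inv()*R.from_matrix(T)).as_rotvec(degrees=True).round(2)/45)
    print(*out, "pos",s["eef_pos"].round(4),"t",s["t"],"F",np.round(s["wrist_force"],1),"M",np.round(s["ft_torque"],2),"w",round(s["gripper_width"]*88,1))
E
python3 -c "
from h import *
go((.4522,.364,.13),183.7)"
```

```text
[-1.968 -0.498  0.889] [-8.88888889e-04 -4.44444444e-04 -5.40222222e-01] pos [0.2023 0.538  0.2633] t 0.25 F [ 0.6 -0.3  0.5] M [-0.03 -0.03 -0.  ] w 88.1
```

```bash
python3 -m jog '[{"delta_pos":[-0.98,-0.25,0.3],"delta_rot":[0,0,-0.54],"gripper":1},{"delta_pos":[-0.98,-0.25,0.3],"delta_rot":[0,0,-0.54],"gripper":1},{"delta_pos":[-0.98,-0.25,0.3],"delta_rot":[0,0,-0.54],"gripper":1},{"delta_pos":[-0.98,-0.25,0.3],"delta_rot":[0,0,-0.54],"gripper":1},{"delta_pos":[-0.98,-0.25,0.3],"delta_rot":[0,0,-0.54],"gripper":1},{"delta_pos":[-0.98,-0.25,0.3],"delta_rot":[0,0,-0.54],"gripper":1}]'; python3 -c "
from h import *
go((.4522,.364,.13),183.7)"
```

```text
t: 0.75
eef_pos: [0.3281, 0.4498, 0.2178]
orientation: [-0.001, -0.03, 1.0, -0.001]
wrist_force: [-0.7, -0.3, 0.2]
gripper_width: 0.998
grip_force: 0.0
[-0.793 -0.62   0.585] [-0.00155556 -0.002      -0.00644444] pos [0.3281 0.4498 0.2178] t 0.75 F [-0.7 -0.3  0.2] M [ 0.01 -0.01  0.03] w 87.8
```

```bash
python3 -m jog '[{"delta_pos":[-0.79,-0.62,0.58],"delta_rot":[0,0,0],"gripper":1},{"delta_pos":[-0.79,-0.62,0.58],"delta_rot":[0,0,0],"gripper":1},{"delta_pos":[-0.79,-0.62,0.58],"delta_rot":[0,0,0],"gripper":1},{"delta_pos":[-0.79,-0.62,0.58],"delta_rot":[0,0,0],"gripper":1},{"delta_pos":[-0.79,-0.62,0.58],"delta_rot":[0,0,0],"gripper":1},{"delta_pos":[-0.79,-0.62,0.58],"delta_rot":[0,0,0],"gripper":1},{"delta_pos":[-0.79,-0.62,0.58],"delta_rot":[0,0,0],"gripper":1}]'; python3 -c "
from h import *
go((.4522,.364,.037),183.7)
save('top','top2.png',(150,150,300,280),4)"
```

```text
t: 1.33
eef_pos: [0.4504, 0.3671, 0.132]
orientation: [-0.0, -0.032, 0.999, 0.0]
wrist_force: [0.1, -0.1, -0.2]
gripper_width: 0.998
grip_force: 0.0
[-0.011 -0.022  0.633] [ 0.00066667 -0.00066667 -0.00111111] pos [0.4504 0.3671 0.132 ] t 1.3333 F [ 0.1 -0.1 -0.2] M [0.   0.01 0.04] w 87.8
```

View pics/top2.png

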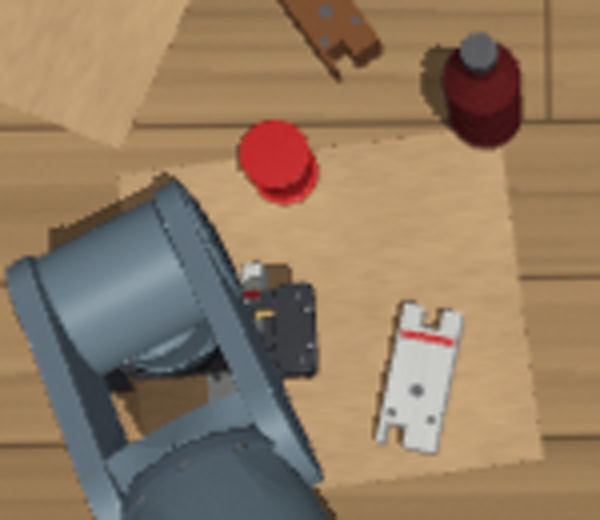

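The picture shows the gripper over cap_b at (265,290), with the body's long side along y. cap_a at (420,375) is clear of it. I descend and close.

```bash
python3 -m jog '[{"delta_pos":[-0.011,-0.02,0.25],"delta_rot":[0,0,0],"gripper":1},{"delta_pos":[-0.011,-0.02,0.45],"delta_rot":[0,0,0],"gripper":1},{"delta_pos":[-0.011,-0.02,0.58],"delta_rot":[0,0,0],"gripper":1},{"delta_pos":[-0.011,-0.02,0.633],"delta_rot":[0,0,0],"gripper":1},{"delta_pos":[-0.011,-0.02,0.633],"delta_rot":[0,0,0],"gripper":1},{"delta_pos":[-0.011,-0.02,0.633],"delta_rot":[0,0,0],"gripper":0.4},{"delta_pos":[-0.011,-0.02,0.633],"delta_rot":[0,0,0],"gripper":0},{"delta_pos":[-0.011,-0.02,0.633],"delta_rot":[0,0,0],"gripper":-0.2},{"delta_pos":[-0.011,-0.02,0.633],"delta_rot":[0,0,0],"gripper":-0.4},{"delta_pos":[-0.011,-0.02,0.633],"delta_rot":[0,0,0],"gripper":-1},{"delta_pos":[-0.011,-0.02,0.633],"delta_rot":[0,0,0],"gripper":-1},{"delta_pos":[-0.011,-0.02,0.633],"delta_rot":[0,0,0],"gripper":-1}]'; python3 -c "
from h import *
go((.4522,.364,.037),183.7)"
```

```text
t: 2.38
eef_pos: [0.4532, 0.3632, 0.0374]
orientation: [0.0, -0.032, 0.999, -0.0]
wrist_force: [-1.2, -1.7, 5.0]
gripper_width: 0.565
grip_force: 30.0
[0.007 0.006 0.003] [-0.          0.00066667 -0.00066667] pos [0.4532 0.3632 0.0374] t 2.3833 F [-1.2 -1.7  5. ] M [-0.38  0.1  -0.1 ] w 49.8
```

```bash
python3 -m jog '[{"delta_pos":[0,0,-0.05],"delta_rot":[0,0,0],"gripper":-1},{"delta_pos":[0,0,-0.15],"delta_rot":[0,0,0],"gripper":-1},{"delta_pos":[0,0,-0.3],"delta_rot":[0,0,0],"gripper":-1},{"delta_pos":[0,0,-0.5],"delta_rot":[0,0,0],"gripper":-1},{"delta_pos":[0,0,-0.7],"delta_rot":[0,0,0],"gripper":-1},{"delta_pos":[0,0,-0.8],"delta_rot":[0,0,0],"gripper":-1},{"delta_pos":[0,0,-0.8],"delta_rot":[0,0,0],"gripper":-1},{"delta_pos":[0,0,-0.8],"delta_rot":[0,0,0],"gripper":-1}]'; python3 -c "
from h import *
s=save('side','side2.png',(200,100,340,220),5)
c=np.array([.4388,-.1850])
go((.4388,-.1850,.157),184.0)"
```

```text
t: 3.05
eef_pos: [0.4527, 0.3632, 0.1568]
orientation: [0.0, -0.032, 0.999, 0.0]
wrist_force: [-0.5, -0.1, -3.7]
gripper_width: 0.563
grip_force: 30.0
[ 0.321 -3.639 -0.007] [-0.00111111 -0.00288889 -0.00711111] pos [0.4519 0.3628 0.1554] t 3.1 F [-0.5 -0.3 -6.2] M [ 0.04  0.1  -0.04] w 49.9
```

View pics/side2.png

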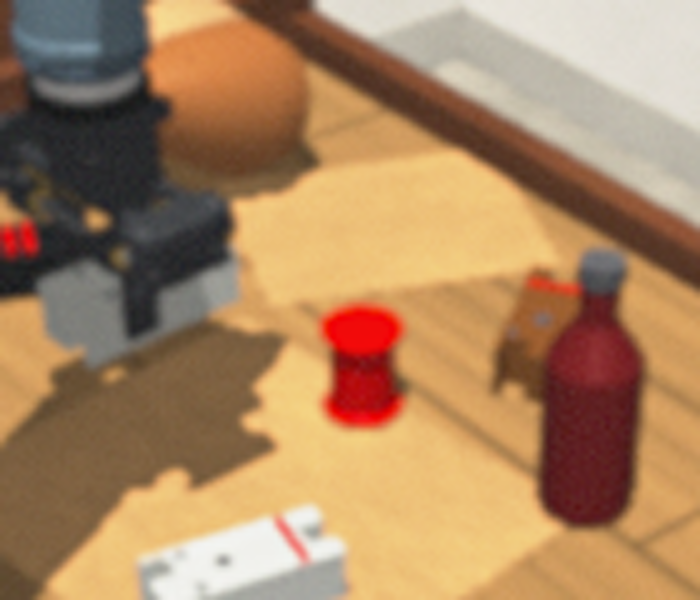

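Side view: cap_b is held level at (140,300), and the spool and flask are untouched. I carry it to the press station.

```bash
python3 -m jog '[{"delta_pos":[0.02,-0.2,-0.01],"delta_rot":[0,0,0],"gripper":-1},{"delta_pos":[0.04,-0.4,-0.01],"delta_rot":[0,0,0],"gripper":-1},{"delta_pos":[0.06,-0.6,-0.01],"delta_rot":[0,0,0],"gripper":-1},{"delta_pos":[0.08,-0.8,-0.01],"delta_rot":[0,0,0],"gripper":-1},{"delta_pos":[0.1,-1,-0.01],"delta_rot":[0,0,0],"gripper":-1}]'; python3 -m jog '[{"delta_pos":[0.02,-0.2,0],"delta_rot":[0,0,0],"gripper":-1},{"delta_pos":[0.04,-0.4,0],"delta_rot":[0,0,0],"gripper":-1},{"delta_pos":[0.06,-0.6,0],"delta_rot":[0,0,0],"gripper":-1},{"delta_pos":[0.08,-0.8,0],"delta_rot":[0,0,0],"gripper":-1},{"delta_pos":[0.1,-1,0],"delta_rot":[0,0,0],"gripper":-1}]'; python3 -m jog '[{"delta_pos":[0.02,-0.2,0],"delta_rot":[0,0,0],"gripper":-1},{"delta_pos":[0.04,-0.4,0],"delta_rot":[0,0,0],"gripper":-1},{"delta_pos":[0.06,-0.6,0],"delta_rot":[0,0,0],"gripper":-1},{"delta_pos":[0.08,-0.8,0],"delta_rot":[0,0,0],"gripper":-1},{"delta_pos":[0.1,-1,0],"delta_rot":[0,0,0],"gripper":-1},{"delta_pos":[0.1,-1,0],"delta_rot":[0,0,0],"gripper":-1}]'; python3 -c "
from h import *
go((.4389,-.1850,.157),184.0)"
```

```text
t: 3.52
eef_pos: [0.4454, 0.211, 0.1556]
orientation: [-0.002, -0.032, 0.999, -0.0]
wrist_force: [1.1, -0.1, -5.3]
gripper_width: 0.564
grip_force: 30.0
t: 3.93
eef_pos: [0.4402, 0.0608, 0.156]
orientation: [-0.002, -0.032, 0.999, 0.0]
wrist_force: [0.1, -0.1, -3.7]
gripper_width: 0.563
grip_force: 30.0
t: 4.43
eef_pos: [0.4359, -0.0927, 0.1567]
orientation: [-0.001, -0.03, 1.0, -0.0]
wrist_force: [0.3, -0.0, -5.2]
gripper_width: 0.566
grip_force: 30.0
[ 0.017 -0.615 -0.002] [-0.00111111 -0.00333333 -0.012     ] pos [ 0.4359 -0.0927  0.1567] t 4.4333 F [ 0.3 -0.  -5.2] M [-0.02  0.1   0.03] w 49.8
```

```bash
python3 -m jog '[{"delta_pos":[0.01,-0.2,0],"delta_rot":[0,0,-0.01],"gripper":-1},{"delta_pos":[0.017,-0.4,0],"delta_rot":[0,0,-0.01],"gripper":-1},{"delta_pos":[0.017,-0.55,0],"delta_rot":[0,0,-0.01],"gripper":-1},{"delta_pos":[0.017,-0.615,0],"delta_rot":[0,0,-0.01],"gripper":-1},{"delta_pos":[0.017,-0.615,0],"delta_rot":[0,0,-0.01],"gripper":-1},{"delta_pos":[0.017,-0.615,0],"delta_rot":[0,0,-0.01],"gripper":-1},{"delta_pos":[0.017,-0.615,0],"delta_rot":[0,0,-0.01],"gripper":-1}]'; python3 -c "
from h import *
go((.4389,-.1850,.105),184.0)"
```

```text
t: 5.02
eef_pos: [0.4395, -0.1793, 0.1572]
orientation: [-0.001, -0.036, 0.999, 0.001]
wrist_force: [-0.2, 0.1, -5.1]
gripper_width: 0.56
grip_force: 30.0
[ 0.006 -0.038  0.348] [ 0.00288889 -0.00244444  0.00377778] pos [ 0.4395 -0.1793  0.1572] t 5.0167 F [-0.2  0.1 -5.1] M [ 0.03  0.1  -0.05] w 49.3
```

```bash
python3 -m jog '[{"delta_pos":[0.006,-0.038,0.1],"delta_rot":[0,0,0.003],"gripper":-1},{"delta_pos":[0.006,-0.038,0.25],"delta_rot":[0,0,0.003],"gripper":-1},{"delta_pos":[0.006,-0.038,0.35],"delta_rot":[0,0,0.003],"gripper":-1},{"delta_pos":[0.006,-0.038,0.35],"delta_rot":[0,0,0.003],"gripper":-1},{"delta_pos":[0.006,-0.038,0.35],"delta_rot":[0,0,0.003],"gripper":-1},{"delta_pos":[0.006,-0.038,0.35],"delta_rot":[0,0,0.003],"gripper":-1}]'; python3 -c "
from h import *
go((.4389,-.1850,.077),184.0)
s=save('side','side3.png',(270,190,430,310),5)
c=np.array([.4628,-.1833]);a=np.radians(4)
def W(x,y,z): return [c[0]+x*np.cos(a)-y*np.sin(a),c[1]+x*np.sin(a)+y*np.cos(a),z]
for p in ((.051,0,.054),(-.051,-.011,.054),(.06,-.025,.108),(-.06,-.025,.108),(-.06,.025,.108)): print(p,(w2px(s,W(*p))-[270,190])*5)"
```

```text
t: 5.52
eef_pos: [0.4403, -0.1862, 0.1065]
orientation: [0.0, -0.035, 0.999, -0.0]
wrist_force: [0.4, -0.1, -3.6]
gripper_width: 0.564
grip_force: 30.0
[0.009 0.009 0.197] [-0.00066667  0.00088889  0.00133333] pos [ 0.4403 -0.1862  0.1065] t 5.5167 F [ 0.4 -0.1 -3.6] M [ 0.02  0.1  -0.01] w 49.6
(0.051, 0, 0.054) [439.66500252 402.24685787]
(-0.051, -0.011, 0.054) [325.23019408 523.2168448 ]
(0.06, -0.025, 0.108) [505.2100957  347.83274678]
(-0.06, -0.025, 0.108) [346.14051421 477.87165685]
(-0.06, 0.025, 0.108) [265.87930612 416.66594284]
```

View pics/side3.png

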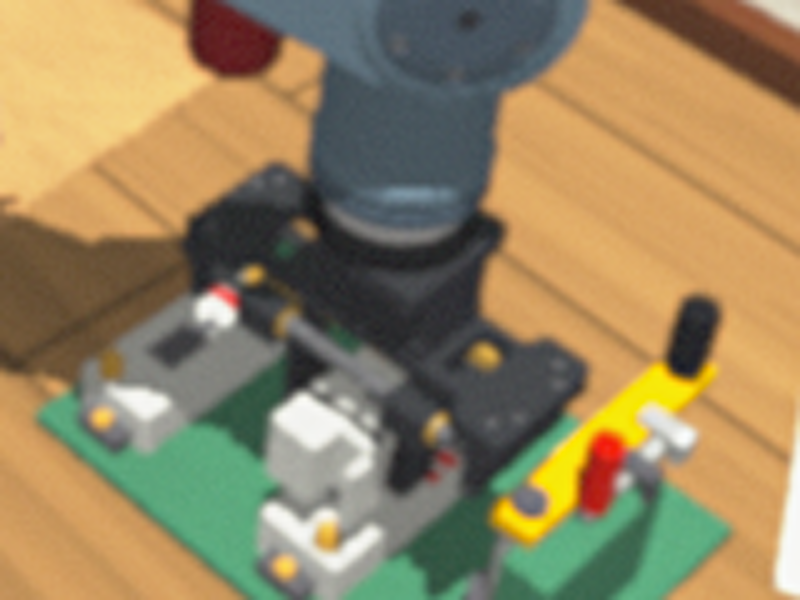

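The side view shows the cap corner at (270,415) and the lug at (327,530), both within about 1.5 px of prediction. The notch is above the lug, so I lower it gently.

```bash
python3 -m jog '[{"delta_pos":[0.006,0.006,0.05],"delta_rot":[0,0,0],"gripper":-1},{"delta_pos":[0.006,0.006,0.09],"delta_rot":[0,0,0],"gripper":-1},{"delta_pos":[0.006,0.006,0.12],"delta_rot":[0,0,0],"gripper":-1},{"delta_pos":[0.006,0.006,0.13],"delta_rot":[0,0,0],"gripper":-1},{"delta_pos":[0.006,0.006,0.13],"delta_rot":[0,0,0],"gripper":-1}]'; python3 -c "
from h import *
go((.4389,-.1850,.077),184.0)"
```

```text
t: 5.98
eef_pos: [0.4384, -0.1856, 0.0856]
orientation: [-0.001, -0.035, 0.999, 0.0]
wrist_force: [-0.1, 0.0, -5.1]
gripper_width: 0.565
grip_force: 30.0
[-0.004  0.004  0.057] [ 0.00111111 -0.00133333 -0.00022222] pos [ 0.4384 -0.1856  0.0856] t 5.9833 F [-0.1  0.  -5.1] M [0.   0.12 0.  ] w 49.7
```

```bash
python3 -m jog '[{"delta_pos":[-0.004,0.004,0.02],"delta_rot":[0,0,0],"gripper":-1},{"delta_pos":[-0.004,0.004,0.04],"delta_rot":[0,0,0],"gripper":-1},{"delta_pos":[-0.004,0.004,0.055],"delta_rot":[0,0,0],"gripper":-1},{"delta_pos":[-0.004,0.004,0.06],"delta_rot":[0,0,0],"gripper":-1},{"delta_pos":[-0.004,0.004,0.06],"delta_rot":[0,0,0],"gripper":-1},{"delta_pos":[-0.004,0.004,0.06],"delta_rot":[0,0,0],"gripper":-1}]'; python3 -c "
from h import *
go((.4389,-.1850,.077),184.0)"
```

```text
t: 6.48
eef_pos: [0.4394, -0.1853, 0.0774]
orientation: [0.0, -0.035, 0.999, -0.0]
wrist_force: [-1.4, 1.0, -1.6]
gripper_width: 0.564
grip_force: 30.0
[0.003 0.002 0.003] [-0.00022222  0.          0.        ] pos [ 0.4394 -0.1853  0.0774] t 6.4833 F [-1.4  1.  -1.6] M [0.11 0.12 0.01] w 49.6
```

```bash
python3 -m jog '[{"delta_pos":[0,0,0],"delta_rot":[0,0,0],"gripper":0.4},{"delta_pos":[0,0,0],"delta_rot":[0,0,0],"gripper":0.4},{"delta_pos":[0,0,0],"delta_rot":[0,0,0],"gripper":0.4},{"delta_pos":[0,0,0],"delta_rot":[0,0,0],"gripper":0.4},{"delta_pos":[0,0,-0.1],"delta_rot":[0,0,0],"gripper":0.4},{"delta_pos":[0,0,-0.3],"delta_rot":[0,0,0],"gripper":0.4},{"delta_pos":[0,0,-0.55],"delta_rot":[0,0,0],"gripper":0.4},{"delta_pos":[0,0,-0.8],"delta_rot":[0,0,0],"gripper":0.4},{"delta_pos":[0,0,-1],"delta_rot":[0,0,0],"gripper":0.4},{"delta_pos":[0,0,-1],"delta_rot":[0,0,0],"gripper":0.4},{"delta_pos":[0,0,-1],"delta_rot":[0,0,0],"gripper":0.4}]'; python3 -c "
from h import *
go((.4911,-.2845,.20),184.0)
s=save('side','side4.png',(270,190,430,310),5)
c=np.array([.4628,-.1833]);a=np.radians(4)
def W(x,y,z): return [c[0]+x*np.cos(a)-y*np.sin(a),c[1]+x*np.sin(a)+y*np.cos(a),z]
for z in (.08,.094):
  for p in ((.06,-.025),(-.06,-.025),(-.06,.025)): print(p,z,(w2px(s,W(*p,z))-[270,190])*5)
print((w2px(s,[.4911,-.2845,.137])-[270,190])*5)"
```

```text
t: 7.4
eef_pos: [0.4405, -0.186, 0.2294]
orientation: [0.002, -0.035, 0.999, -0.002]
wrist_force: [0.5, 0.6, -0.3]
gripper_width: 0.698
grip_force: 0.0
[-0.29  -0.678  0.199] [-0.00422222  0.00511111  0.        ] pos [ 0.4405 -0.186   0.2294] t 7.4 F [ 0.5  0.6 -0.3] M [0. 0. 0.] w 61.4
(0.06, -0.025) 0.08 [496.88749444 386.18890561]
(-0.06, -0.025) 0.08 [340.25023547 516.41880504]
(-0.06, 0.025) 0.08 [261.63565066 455.19621457]
(0.06, -0.025) 0.094 [501.01167387 367.18190569]
(-0.06, -0.025) 0.094 [343.16727049 497.32915136]
(-0.06, 0.025) 0.094 [263.73783481 436.10943256]
[601.81131614 440.60532785]
```

View pics/side4.png

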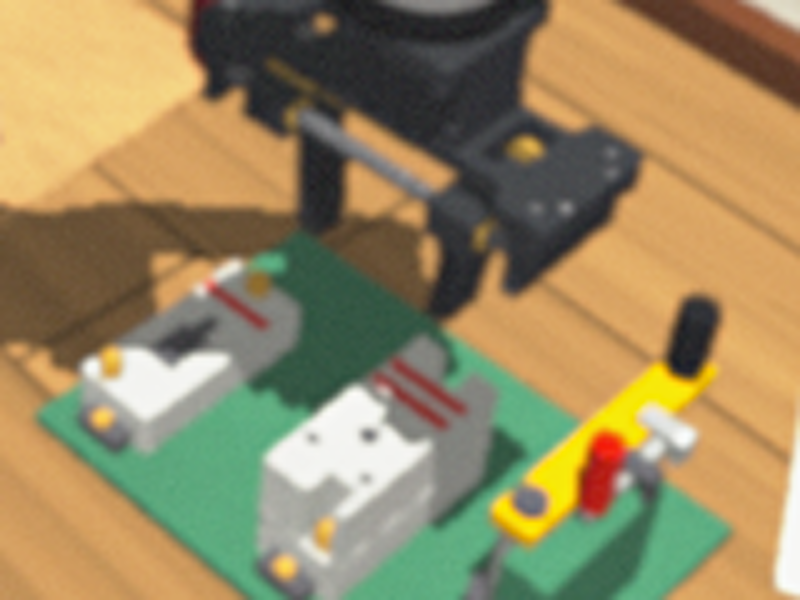

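cap_b is seated: its corner at (265,458) matches a top height of 80 mm and not 94. The gripper is clear and the keeper is still parked. I triangulate the knob at (605,470) and move over it.

```bash
python3 - <<'E'
from h import *
def blob(f,box):
    x0,y0,x1,y1=box; c=f[y0:y1,x0:x1].astype(int)
    m=(c[...,0]>110)&(c[...,1]<70)&(c[...,2]<70); v,u=np.where(m); print(m.sum()); return u.mean()+x0,v.mean()+y0
t=snapshot("top"); s=snapshot("side")
f=cv2.cvtColor(cv2.imread("pics/top1.png"),cv2.COLOR_BGR2RGB)
u,v=blob(f,(556,300,584,324)); ut=((u+.5)/1.4-.5,(v+.5)/1.4-.5)
us=blob(s["frame"],(380,270,400,300))
A=[];b=[]
for c,p in ((t,ut),(s,us)):
    d=RM(c)@np.linalg.inv(c["K"])@[*p,1]; d/=np.linalg.norm(d); P=np.eye(3)-np.outer(d,d); A.append(P); b.append(P@c["eye"])
print(ut,us,np.linalg.lstsq(np.vstack(A),np.hstack(b),rcond=None)[0], px2w(t,*ut,.125),px2w(s,*us,.115))
go((.4911,-.2845,.19),184)
E
```

```text
34
83
(np.float64(405.63445378151266), np.float64(220.94957983193277)) (np.float64(389.4457831325301), np.float64(284.4096385542169)) [ 0.49477824 -0.28682203  0.11511837] [ 0.49483484 -0.28569714  0.125     ] [ 0.49263591 -0.28559961  0.115     ]
[-0.303 -0.689  0.236] [ 0.00244444 -0.00266667 -0.        ] pos [ 0.4386 -0.1846  0.2256] t 7.55 F [ 0.5  0.1 -0.4] M [0.04 0.02 0.03] w 61.4
```

```bash
python3 -m jog '[{"delta_pos":[-0.1,-0.2,0.05],"delta_rot":[0,0,0],"gripper":0},{"delta_pos":[-0.2,-0.45,0.1],"delta_rot":[0,0,0],"gripper":0},{"delta_pos":[-0.3,-0.65,0.15],"delta_rot":[0,0,0],"gripper":0},{"delta_pos":[-0.316,-0.7,0.2],"delta_rot":[0,0,0],"gripper":0},{"delta_pos":[-0.316,-0.7,0.23],"delta_rot":[0,0,0],"gripper":0},{"delta_pos":[-0.316,-0.7,0.23],"delta_rot":[0,0,0],"gripper":0},{"delta_pos":[-0.316,-0.7,0.23],"delta_rot":[0,0,0],"gripper":0},{"delta_pos":[-0.316,-0.7,0.23],"delta_rot":[0,0,0],"gripper":0}]'; python3 -c "
from h import *
go((.493,-.286,.136),184.0)"
```

```text
t: 8.22
eef_pos: [0.4935, -0.2853, 0.1927]
orientation: [-0.0, -0.035, 0.999, 0.0]
wrist_force: [0.4, -0.2, -0.0]
gripper_width: 0.499
grip_force: 0.0
[ 0.004 -0.005  0.378] [ 0.00111111 -0.00088889  0.00111111] pos [ 0.4935 -0.2853  0.1927] t 8.2167 F [ 0.4 -0.2 -0. ] M [-0.01 -0.01 -0.04] w 43.9
```

```bash
python3 -m jog '[{"delta_pos":[0,-0.003,0.1],"delta_rot":[0,0,0],"gripper":0},{"delta_pos":[0,-0.003,0.25],"delta_rot":[0,0,0],"gripper":0},{"delta_pos":[0,-0.003,0.35],"delta_rot":[0,0,0],"gripper":0},{"delta_pos":[0,-0.003,0.38],"delta_rot":[0,0,0],"gripper":0},{"delta_pos":[0,-0.003,0.38],"delta_rot":[0,0,0],"gripper":0},{"delta_pos":[0,-0.003,0.38],"delta_rot":[0,0,0],"gripper":-0.4},{"delta_pos":[0,-0.003,0.38],"delta_rot":[0,0,0],"gripper":-0.7},{"delta_pos":[0,-0.003,0.38],"delta_rot":[0,0,0],"gripper":-1},{"delta_pos":[0,-0.003,0.38],"delta_rot":[0,0,0],"gripper":-1},{"delta_pos":[0,-0.003,0.38],"delta_rot":[0,0,0],"gripper":-1},{"delta_pos":[0,-0.003,0.38],"delta_rot":[0,0,0],"gripper":-1}]'; python3 -c "
from h import *
go((.493,-.286,.136),184.0)"
```

```text
t: 9.13
eef_pos: [0.4945, -0.2855, 0.1369]
orientation: [0.0, -0.035, 0.999, 0.001]
wrist_force: [-0.7, 9.0, 7.5]
gripper_width: 0.192
grip_force: 30.0
[ 0.01  -0.003  0.006] [0.00355556 0.00088889 0.00022222] pos [ 0.4945 -0.2855  0.1369] t 9.1333 F [-0.7  9.   7.5] M [ 1.46  0.15 -0.04] w 16.9
```

```bash
python3 -m jog '[{"delta_pos":[0.04,0.004,0],"delta_rot":[0,0,0],"gripper":-1},{"delta_pos":[0.08,0.006,0],"delta_rot":[0,0,0],"gripper":-1},{"delta_pos":[0.12,0.006,0],"delta_rot":[0,0,0],"gripper":-1},{"delta_pos":[0.16,0.006,0],"delta_rot":[0,0,0],"gripper":-1},{"delta_pos":[0.2,0.006,0],"delta_rot":[0,0,0],"gripper":-1},{"delta_pos":[0.23,0.006,0],"delta_rot":[0,0,0],"gripper":-1},{"delta_pos":[0.26,0.006,0],"delta_rot":[0,0,0],"gripper":-1},{"delta_pos":[0.27,0.006,0],"delta_rot":[0,0,0],"gripper":-1},{"delta_pos":[0.27,0.006,0],"delta_rot":[0,0,0],"gripper":-1},{"delta_pos":[0.27,0.006,0],"delta_rot":[0,0,0],"gripper":-1}]'; python3 -c "
from h import *
go((.493,-.286,.136),184.0)"
```

```text
t: 9.97
eef_pos: [0.4555, -0.288, 0.1369]
orientation: [0.002, -0.035, 0.999, 0.001]
wrist_force: [7.8, 6.5, 1.4]
gripper_width: 0.195
grip_force: 30.0
[-0.251 -0.004  0.007] [ 0.00111111  0.00555556 -0.00044444] pos [ 0.4555 -0.288   0.1369] t 9.9667 F [7.8 6.5 1.4] M [ 1.17 -1.1  -0.03] w 17.2
```

```bash
python3 -m jog '[{"delta_pos":[0.01,0,0],"delta_rot":[0,0,0],"gripper":-1},{"delta_pos":[0.02,0,0],"delta_rot":[0,0,0],"gripper":-1},{"delta_pos":[0.03,0,0],"delta_rot":[0,0,0],"gripper":-1},{"delta_pos":[0.03,0,0],"delta_rot":[0,0,0],"gripper":-1}]'; python3 -c "
from h import *
go((.493,-.286,.136),184.0)"
```

```text
t: 10.3
eef_pos: [0.4547, -0.288, 0.1371]
orientation: [0.007, -0.034, 0.999, -0.0]
wrist_force: [25.9, 8.0, -9.7]
gripper_width: 0.196
grip_force: 30.0
[-0.255 -0.004  0.01 ] [-0.00088889  0.01711111 -0.00133333] pos [ 0.4547 -0.288   0.1371] t 10.3 F [25.9  8.  -9.7] M [ 1.42 -4.12 -0.03] w 17.2
```

The bolt is at its stop: the force rose to 26 N with no further travel. I release it and go up.

```bash
python3 -m jog '[{"delta_pos":[-0.02,0,0],"delta_rot":[0,0,0],"gripper":0},{"delta_pos":[-0.02,0,0],"delta_rot":[0,0,0],"gripper":0},{"delta_pos":[-0.02,0,0],"delta_rot":[0,0,0],"gripper":0},{"delta_pos":[-0.02,0,0],"delta_rot":[0,0,0],"gripper":0},{"delta_pos":[-0.02,0,-0.15],"delta_rot":[0,0,0],"gripper":0},{"delta_pos":[-0.02,0,-0.35],"delta_rot":[0,0,0],"gripper":0},{"delta_pos":[-0.02,0,-0.4],"delta_rot":[0,0,0],"gripper":0},{"delta_pos":[-0.02,0,-0.4],"delta_rot":[0,0,0],"gripper":0},{"delta_pos":[-0.02,0,-0.4],"delta_rot":[0,0,0],"gripper":0}]'; python3 -c "
from h import *
s=snapshot('side'); f=s['frame'].astype(int)
for n,m in (('red',(f[...,0]>110)&(f[...,1]<70)&(f[...,2]<70)),):
  v,u=np.where(m[255:310,355:400]); print(n,u.mean()+355,v.mean()+255,len(u), px2w(s,u.mean()+355,v.mean()+255,.115))
v,u=np.where((f.max(2)<75)[245:270,400:420]); print('handle',u.mean()+400,v.mean()+245,len(u),px2w(s,u.mean()+400,v.mean()+245,.117), w2px(s,[.593,-.26,.117]))
go((.593,-.260,.197),184.0)"
```

```text
t: 11.05
eef_pos: [0.4519, -0.2894, 0.1957]
orientation: [0.0, -0.035, 0.999, -0.0]
wrist_force: [-0.2, 0.0, -0.1]
gripper_width: 0.5
grip_force: 0.0
red 377.2153846153846 290.75384615384615 130 [ 0.45656146 -0.28005385  0.115     ]
handle 407.4124629080119 255.86943620178042 337 [ 0.59667099 -0.25656388  0.117     ] [407.63139555 257.35310004]
[-0.955  0.126 -0.016] [ 0.00111111 -0.00111111 -0.00066667] pos [ 0.4514 -0.2889  0.1947] t 11.1 F [-0.9 -0.2  0.7] M [0.07 0.02 0.01] w 44.0
```

```bash
python3 -m jog '[{"delta_pos":[-0.2,0.03,-0.02],"delta_rot":[0,0,0],"gripper":0},{"delta_pos":[-0.45,0.06,-0.02],"delta_rot":[0,0,0],"gripper":0},{"delta_pos":[-0.7,0.1,-0.02],"delta_rot":[0,0,0],"gripper":0},{"delta_pos":[-0.9,0.126,-0.02],"delta_rot":[0,0,0],"gripper":0},{"delta_pos":[-0.96,0.13,-0.02],"delta_rot":[0,0,0],"gripper":0},{"delta_pos":[-0.96,0.13,-0.02],"delta_rot":[0,0,0],"gripper":0},{"delta_pos":[-0.96,0.13,-0.02],"delta_rot":[0,0,0],"gripper":0},{"delta_pos":[-0.96,0.13,-0.02],"delta_rot":[0,0,0],"gripper":0}]'; python3 -c "
from h import *
go((.594,-.2595,.140),184.0)"
```

```text
t: 11.77
eef_pos: [0.5927, -0.2597, 0.1975]
orientation: [-0.001, -0.035, 0.999, 0.001]
wrist_force: [-0.5, 0.6, 0.6]
gripper_width: 0.501
grip_force: 0.0
[-0.009  0.     0.384] [ 0.00155556 -0.00288889 -0.00088889] pos [ 0.5927 -0.2597  0.1975] t 11.7667 F [-0.5  0.6  0.6] M [-0.01 -0.01 -0.06] w 44.1
```

```bash
python3 -m jog '[{"delta_pos":[-0.009,0,0.1],"delta_rot":[0,0,0],"gripper":0},{"delta_pos":[-0.009,0,0.25],"delta_rot":[0,0,0],"gripper":0},{"delta_pos":[-0.009,0,0.35],"delta_rot":[0,0,0],"gripper":0},{"delta_pos":[-0.009,0,0.38],"delta_rot":[0,0,0],"gripper":0},{"delta_pos":[-0.009,0,0.38],"delta_rot":[0,0,0],"gripper":0},{"delta_pos":[-0.009,0,0.38],"delta_rot":[0,0,0],"gripper":-0.4},{"delta_pos":[-0.009,0,0.38],"delta_rot":[0,0,0],"gripper":-0.7},{"delta_pos":[-0.009,0,0.38],"delta_rot":[0,0,0],"gripper":-1},{"delta_pos":[-0.009,0,0.38],"delta_rot":[0,0,0],"gripper":-1},{"delta_pos":[-0.009,0,0.38],"delta_rot":[0,0,0],"gripper":-1}]'; python3 -c "
from h import *
go((.594,-.2595,.140),184.0)"
```

```text
t: 12.6
eef_pos: [0.5963, -0.26, 0.1431]
orientation: [0.001, -0.035, 0.999, -0.001]
wrist_force: [-0.6, -1.9, 4.2]
gripper_width: 0.235
grip_force: 30.0
[0.015 0.005 0.021] [-0.00177778  0.002       0.        ] pos [ 0.5963 -0.26    0.1431] t 12.6 F [-0.6 -1.9  4.2] M [-0.    0.09 -0.  ] w 20.7
```

```bash
python3 -m jog '[{"delta_pos":[0.007,0.109,0],"delta_rot":[0,0,0],"gripper":-1},{"delta_pos":[0.028,0.216,0],"delta_rot":[0,0,0],"gripper":-1},{"delta_pos":[0.063,0.319,0],"delta_rot":[0,0,0],"gripper":-1},{"delta_pos":[0.112,0.417,0],"delta_rot":[0,0,0],"gripper":-1},{"delta_pos":[0.172,0.507,0],"delta_rot":[0,0,0],"gripper":-1},{"delta_pos":[0.244,0.589,0],"delta_rot":[0,0,0],"gripper":-1}]'; python3 -c "
from h import *
go((.4628,-.1434,.140),184.0)"
```

```text
t: 13.1
eef_pos: [0.5548, -0.1747, 0.1436]
orientation: [0.003, -0.036, 0.999, -0.002]
wrist_force: [2.2, -5.3, 4.4]
gripper_width: 0.239
grip_force: 30.0
[0.597 0.252 0.02 ] [-0.00577778  0.00644444  0.002     ] pos [ 0.5548 -0.1747  0.1436] t 13.1 F [ 2.2 -5.3  4.4] M [-0.98 -0.39  0.51] w 21.0
```

```bash
python3 -m jog '[{"delta_pos":[0.082,0.072,0],"delta_rot":[0,0,0],"gripper":-1},{"delta_pos":[0.173,0.133,0],"delta_rot":[0,0,0],"gripper":-1},{"delta_pos":[0.27,0.181,0],"delta_rot":[0,0,0],"gripper":-1},{"delta_pos":[0.374,0.216,0],"delta_rot":[0,0,0],"gripper":-1},{"delta_pos":[0.481,0.237,0],"delta_rot":[0,0,0],"gripper":-1},{"delta_pos":[0.57,0.244,0],"delta_rot":[0,0,0],"gripper":-1},{"delta_pos":[0.6,0.244,0],"delta_rot":[0,0,0],"gripper":-1},{"delta_pos":[0.61,0.244,0],"delta_rot":[0,0,0],"gripper":-1},{"delta_pos":[0.61,0.244,0],"delta_rot":[0,0,0],"gripper":-1}]'; python3 -c "
from h import *
go((.4600,-.1434,.140),184.0)"
```

```text
t: 13.85
eef_pos: [0.4607, -0.1441, 0.1439]
orientation: [0.002, -0.035, 0.999, -0.001]
wrist_force: [0.7, 2.3, 8.4]
gripper_width: 0.238
grip_force: 30.0
[0.004 0.005 0.026] [-0.00288889  0.00577778  0.00066667] pos [ 0.4607 -0.1441  0.1439] t 13.85 F [0.7 2.3 8.4] M [ 0.35 -0.18  0.19] w 20.9
```

```bash
python3 -m jog '[{"delta_pos":[0.015,0,0],"delta_rot":[0,0,0],"gripper":-1},{"delta_pos":[0.03,0,0],"delta_rot":[0,0,0],"gripper":-1},{"delta_pos":[0.04,0,0],"delta_rot":[0,0,0],"gripper":-1},{"delta_pos":[0.04,0,0],"delta_rot":[0,0,0],"gripper":-1},{"delta_pos":[0.04,0,0],"delta_rot":[0,0,0],"gripper":-1}]'; python3 -c "
from h import *
go((.4600,-.1434,.140),184.0)"
```

```text
t: 14.27
eef_pos: [0.4588, -0.1443, 0.144]
orientation: [0.007, -0.035, 0.999, -0.001]
wrist_force: [21.7, 4.9, -5.1]
gripper_width: 0.238
grip_force: 30.0
[-0.008  0.006  0.027] [-0.00355556  0.01777778 -0.00088889] pos [ 0.4588 -0.1443  0.144 ] t 14.2667 F [21.7  4.9 -5.1] M [ 0.82 -3.29  0.13] w 20.9
```

The keeper is at its stop. I release, rise and look.

```bash
python3 -m jog '[{"delta_pos":[-0.025,0,0],"delta_rot":[0,0,0],"gripper":0},{"delta_pos":[-0.025,0,0],"delta_rot":[0,0,0],"gripper":0},{"delta_pos":[-0.025,0,0],"delta_rot":[0,0,0],"gripper":0},{"delta_pos":[-0.025,0,0],"delta_rot":[0,0,0],"gripper":0},{"delta_pos":[-0.025,0,-0.2],"delta_rot":[0,0,0],"gripper":0},{"delta_pos":[-0.025,0,-0.45],"delta_rot":[0,0,0],"gripper":0},{"delta_pos":[-0.025,0,-0.75],"delta_rot":[0,0,0],"gripper":0},{"delta_pos":[-0.025,0,-1],"delta_rot":[0,0,0],"gripper":0},{"delta_pos":[-0.025,0,-1],"delta_rot":[0,0,0],"gripper":0},{"delta_pos":[-0.025,0,-1],"delta_rot":[0,0,0],"gripper":0},{"delta_pos":[-0.025,0,-1],"delta_rot":[0,0,0],"gripper":0}]'; python3 -c "
from h import *
save('side','side5.png',(230,140,430,290),4)"
```

```text
t: 15.18
eef_pos: [0.4564, -0.1438, 0.291]
orientation: [-0.0, -0.035, 0.999, 0.0]
wrist_force: [-0.2, 0.8, -0.5]
gripper_width: 0.501
grip_force: 0.0
```

View pics/side5.png

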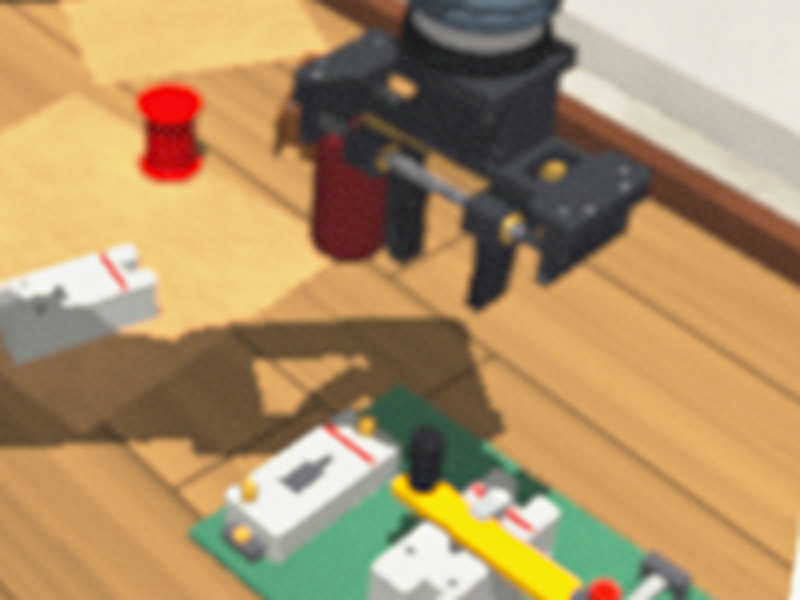

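The side view shows the keeper across the seated cap (handle at (428,455)), the red knob drawn back beside the pivot at (605,590), and cap_a, the spool and the flask in place. The gripper is clear, so I hand it in.

```bash
python3 -c "
from bench import job_done
print(job_done())"
```

```text
the job is handed in; nothing more can be done
None
```

The job is handed in: cap_b is seated on lower_b and let go, then the bolt was drawn to its stop and the keeper swung across to its stop, with cap_a and the other bench items not touched.

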